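# Put the spare columns and bottle caps back in their matching holders

### The arm

A 6-joint arm with a two-finger parallel gripper is mounted at the origin on a cart in front of the work surface, level with it; the furniture and walls round the work are solid. World frame = base frame: x ahead of the robot, y to its left, z up, the work surface at z = 0. Lengths are in m, angles in rad, forces in N, time in s.
With the tool pointing down it reaches from about 0.3 to 0.825 m from the base axis. Payload 5.4 kg.
Tool frame: the origin (TCP) lies between the finger pads; the fingertips stand 25 mm ahead of it and the grasp point (between the pads) lies 6 mm ahead of it (manip.tip_extent is the z of the fingertips in the tool frame, in m); z points along the fingers, y is the line along which they close (so a half turn about z gives the same grasp; the last joint's range is limited). The gripper opens to 92 mm and grips with 3 to 60 N. Pads are 20 mm wide; open, the fingers measure 128 mm over their backs; the gripper's body (75 mm by 189 mm) begins 69 mm behind the grasp point.
Start: joints at [1.128, 0.158, 1.597, -0, 1.386, -0.21], TCP at [0.133, 0.559, 0.208] pointing down, gripper open.
Joint ranges: [-2.91, 2.91], [-0.94, 2.29], [0.18, 2.7], [-1.29, 4.43], [0.17, 2.64], [-3, 3]. Speed limits (rad/s): [2.57, 2.57, 3.14, 3.14, 3.14, 3.14].

### API

Orientations are given as a unit quaternion [x, y, z, w].
In Python, from rig import manip gives the robot as it stands. The module is installed in compiled form; this text tells all that it offers.
- The arm moves only by the tool arm_command, never from a script. Its argument "steps" is text: rows parted by semicolons, each of 7 numbers parted by spaces: the opening, from 0 (shut) to 1 (fully open), then the shift along the tool's x, y, z in cm, then the turn, a rotation vector about the tool's x, y, z in degrees. In form: grip tx ty tz wx wy wz; .... A call has 1 to 8 rows; each row is the pose to reach, as a shift and turn from the pose commanded when the call began, along the tool's axes at that moment; what a row does not reach only later rows make up. A row lasts 1/10 s, in which the tool goes at most 50 mm and 8.59 degrees, less where a joint would pass 70% of its speed; a pose out of reach is approached as far as the arm can. A call with a gripper value outside its range is refused whole. The fingers move at their own pace and stop on an object; the grip force is fixed at half the most. Time passes only in rows, so rows that repeat a pose let the fingers close. It gives the time, the measured TCP pose, the force, the opening and the grip force at its end, in the units of the state.
- manip.read_state(): the state, without advancing time (a new reading comes with each control period).
- manip.camera(name): name is "scene" or "top" or "wrist"; returns the picture (480x640x3 uint8, blue, green, red); there is no depth.
- manip.camera_info(name): a dict with "K" (3x3 intrinsics, pixels), "R" (3x3) and "t" (3): a world point X has camera coordinates R X + t. Camera axes: x right, y down, z forward; pixel columns grow to the right and rows downward; lengths in m; the calibration is good to about 2 mm. The wrist camera is an equidistant fisheye: a pixel r from the principal point sees the ray r / f radians off the axis. A picture is of the moment at which its call begins: read the wrist's pose just before it. camera_info takes no time and is no camera call; for the wrist camera it gives the pose at the moment of the call.
- manip.finish_job(): hands the job in; it is judged then, once.
The state is a dict: "time_s": time; "qpos": joint angles; "joint_vel": joint speeds; "joint_efforts": joint torques, N m; "tcp_pos": TCP position; "tcp_rot": TCP orientation; "force": force on the tool from outside, world axes, zero at the start; "wrist_torque": the same for the moment, N m; "gripper_width": finger opening in m; "grasp_force": force on a finger pad.
Only numpy, scipy, OpenCV 4.12 (cv2) and the standard library are available. Lean on these libraries where they do the work, as an engineer would, in place of code of your own. Each camera call takes 0.05 s, during which the arm holds its last target. There are 200 camera calls.

### The job

Put the spares away: lay each of the two separation columns that lie among the grey holders in the middle of the grey tray of its own length, flat on the tray's floor and along it, and set each of the two loose bottle caps there, the same way up as it stands now, on the middle of the round dark spot that matches its size. Leave the beaker and the brown bottle beside the work where they stand.

Things in the scene. Friction and masses are not known exactly. Their poses are not given: they have to be found in the camera images.
- long_column: the longer of the two separation columns, loose: a slim rod 142 mm long (along its own y) and 17 mm thick, tan-brown with black ends, lying on the bench, about 0.1 kg. Origin: centre of its underside (its axis is 8.5 mm above); z up. It behaves as a square bar that does not roll. Grip it across its middle. (Other columns lie far to the left by the blue vial rack, out of the work: not this one.)
- short_column: the shorter of the two separation columns, loose: a slim rod 112 mm long (along its own y) and 17 mm thick, cream with tan ends, lying on the bench, about 0.1 kg. Origin: centre of its underside (its axis is 8.5 mm above); z up. It behaves as a square bar that does not roll. Grip it across its middle. (Other columns lie far to the left by the blue vial rack, out of the work: not this one.)
- large_cap: the larger of the two loose off-white ribbed bottle caps, round, 49 mm in diameter and 26 mm high, standing on the bench, about 0.03 kg. Origin: centre of its underside; z up, so the axis is vertical.
- small_cap: the smaller of the two loose off-white ribbed bottle caps, round, 38 mm in diameter and 20 mm high, standing on the bench, about 0.02 kg. Origin: centre of its underside; z up, so the axis is vertical.
- long_tray: fixed open tray of light grey plastic, 166 mm long (along its own y) and 40 mm wide (along x), inside 158 x 32 mm, made for the longer column. Floor 3 mm thick; walls 4 mm thick, their top 11 mm above the bench; the middle 62 mm of both long sides has no wall (finger room). Origin: centre of the underside, on the bench; z up. The two trays differ only in length.
- short_tray: fixed open tray of light grey plastic, 136 mm long (along its own y) and 40 mm wide (along x), inside 128 x 32 mm, made for the shorter column. Floor 3 mm thick; walls 4 mm thick, their top 11 mm above the bench; the middle 62 mm of both long sides has no wall (finger room). Origin: centre of the underside, on the bench; z up. The two trays differ only in length.
- large_pad: fixed flat square plate of light grey plastic, 74 x 74 x 5 mm, with a flush round dark rubber spot of 53 mm diameter in its middle, the size of the larger cap (cap diameter plus 4 mm). Origin: centre of the underside, on the bench; z up, top at 5 mm. The two plates differ only in the spot.
- small_pad: fixed flat square plate of light grey plastic, 74 x 74 x 5 mm, with a flush round dark rubber spot of 42 mm diameter in its middle, the size of the smaller cap (cap diameter plus 4 mm). Origin: centre of the underside, on the bench; z up, top at 5 mm. The two plates differ only in the spot.
- beaker: bystander: empty clear beaker, 62 mm in diameter, 76 mm high, loose, standing left of the work. Origin: centre of its underside.
- bottle: bystander: small brown reagent bottle with a dark cap, 36 mm in diameter, 79 mm high, loose, standing to the right of the work, beside the small vice. Origin (another such bottle stands at the far back: not this one): centre of its underside.
There are look-alikes about, which are no part of the job. What is shaped like the short_column but yellow is not meant.

How it is judged:
By the outcome, as a careful person would: the job done as asked, in the order asked, and still so for the second after the job is handed in, with the robot touching nothing.
It also fails if it takes over 102 s, if anything falls off the work surface, if the arm or the gripper's body presses on something with over 40 N, if the wrist force passes 120 N, or if a joint passes its speed limit or range.

## Working session

There is one attempt and no reset: what is moved stays moved. The work goes in short steps, Python scripts to look and compute and a tool call to move; the robot and the scene stay as the last step left them, time stands still between calls to the robot, and variables do not carry over. Pictures are saved under pics/ and viewed, at most 14 in all, crops included, and the job is handed in when it is done.

Besides the shell and the picture viewer there is one more tool, called after "Request:" by a JSON object that holds its "fn" and its "kwargs", one argument or row to a line. arm_command: Moves the arm, as the interface text tells. Its arguments: {"type":"object","properties":{"steps":{"type":"string"}},"required":["steps"]}

```bash
mkdir -p pics; ls
python3 - <<'E'
from rig import manip
import cv2
for n in("scene","top"):
    cv2.imwrite(f"pics/{n}0.png",manip.camera(n)); i=manip.camera_info(n); print(n,i)
s=manip.read_state(); print(s, manip.tip_extent)
E
```

```text
pics
scene {'K': array([[574.51255241,   0.        , 319.29891136],
       [  0.        , 574.51255241, 246.33154494],
       [  0.        ,   0.        ,   1.        ]]), 'R': array([[ 0.65926188, -0.7518454 , -0.01011282],
       [-0.46112666, -0.39364625, -0.79523885],
       [ 0.5939158 ,  0.52893395, -0.60621193]]), 't': array([-0.34914585,  0.348814  ,  0.86889419])}
top {'K': array([[496.72558508,   0.        , 309.73450499],
       [  0.        , 496.72558508, 245.36970542],
       [  0.        ,   0.        ,   1.        ]]), 'R': array([[-0.01955025, -0.99939134, -0.02889194],
       [-0.98636752,  0.02400188, -0.1627975 ],
       [ 0.16339187,  0.02531534, -0.9862364 ]]), 't': array([0.12676725, 0.6398921 , 0.96068539])}
{'time_s': 0.1, 'qpos': array([ 1.12788928e+00,  1.59001385e-01,  1.59804998e+00,  8.19552471e-06,
        1.38620505e+00, -2.10117667e-01]), 'joint_vel': array([ 6.58516715e-04, -5.52068578e-04, -2.49518572e-03, -1.34164340e-05,
       -2.46340518e-03, -3.20972412e-04]), 'joint_efforts': array([ 2.81491276e-05, -3.86502171e+01, -3.22960782e+01,  7.04011414e-02,
        3.38437746e-02, -2.41159148e-05]), 'tcp_pos': array([0.13243266, 0.55897066, 0.20683697]), 'tcp_rot': array([ 1.16132764e-01,  9.93233351e-01, -7.86640604e-04, -2.70634389e-04]), 'force': array([ 0.11642865,  0.8033102 , -0.22407484]), 'wrist_torque': array([ 0.03680148, -0.06092305, -0.01906939]), 'grasp_force': 0.0, 'gripper_width': 0.09237443230026585} 0.025
```

View pics/top0.png

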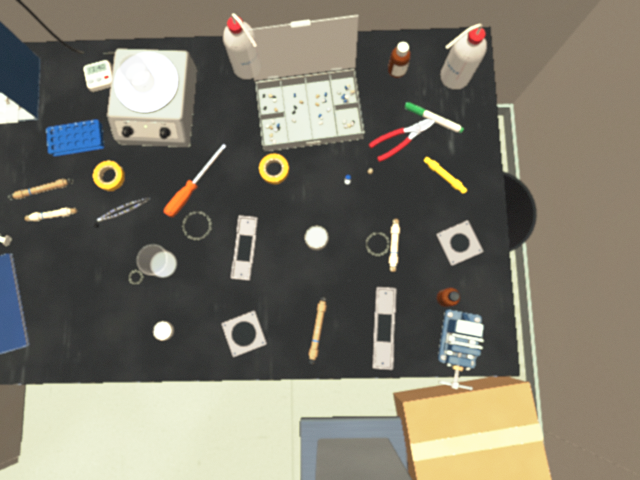

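View pics/scene0.png

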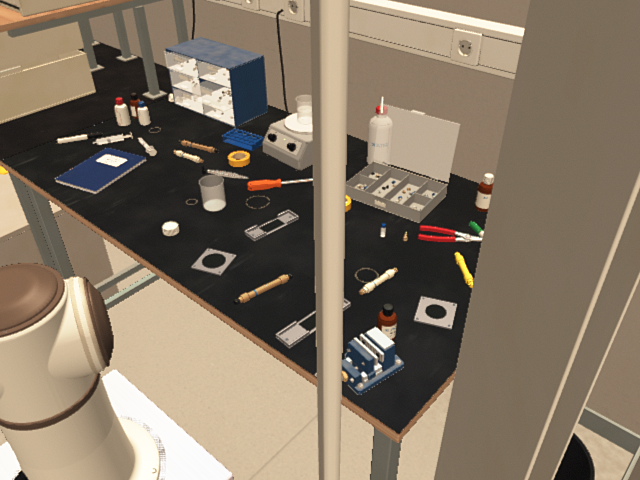

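The top view shows these candidates:
- **Columns:** long tan with black ends (317,330), short cream (394,245). Not meant: the yellow one (445,175) and the far-left ones (41,188) and (50,214).
- **Caps:** (316,237) and (163,331), sizes still to be measured.
- **Trays:** (384,328) and (244,248).
- **Pads:** (244,333) and (460,243).
- **Bystanders:** beaker (157,261), bottle (449,297).

```bash
cat > h.py <<'E'
import numpy as np, cv2
from rig import manip
def ortho(img,info,z,x0,x1,y0,y1,s=2000):
    """metric top-down view of plane z: col=(y1-y)*s, row=(x1-x)*s"""
    K,R,t=info["K"],info["R"],info["t"]
    H=K@np.c_[R[:,0],R[:,1],R[:,2]*z+t]          # (x,y,1)->pixel
    A=np.array([[0,-1/s,x1],[-1/s,0,y1],[0,0,1]]) # ortho px -> (x,y)
    return cv2.warpPerspective(img,H@A,(int((y1-y0)*s),int((x1-x0)*s)),flags=cv2.INTER_CUBIC|cv2.WARP_INVERSE_MAP)
def p2w(info,u,v,z):
    d=info["R"].T@np.linalg.inv(info["K"])@[u,v,1]; c=-info["R"].T@info["t"]
    return c+d*(z-c[2])/d[2]
def measure(img,info,u,v,z,th=70,w=.11,s=2000):
    c=p2w(info,u,v,z); o=ortho(img,info,z,c[0]-w,c[0]+w,c[1]-w,c[1]+w,s)
    g=o.max(2)
    m=(g>th).astype(np.uint8)
    n,l,st,ce=cv2.connectedComponentsWithStats(m)
    d=np.hypot(*(ce[1:]-w*s).T)+1e3*(st[1:,4]<.0003*s*s); k=1+d.argmin()
    cs,_=cv2.findContours((l==k).astype(np.uint8),cv2.RETR_EXTERNAL,cv2.CHAIN_APPROX_NONE)
    cn=max(cs,key=cv2.contourArea); b=cv2.boxPoints(cv2.minAreaRect(cn)); 
    W=lambda p:np.array([c[0]+w-(p[1]+.5)/s,c[1]+w-(p[0]+.5)/s])
    e=sorted([(np.hypot(*(b[i]-b[i-1])),i) for i in (1,2)]); i=e[1][1]
    ax=W(b[i])-W(b[i-1]); M=cv2.moments(cn)
    return dict(c=W(b.mean(0)).round(4),cm=W((M['m10']/M['m00'],M['m01']/M['m00'])).round(4),size=[round(q[0]/s*1e3,1) for q in e],ang=round(np.degrees(np.arctan2(ax[1],ax[0]))%180,1),o=cv2.drawContours(o.copy(),[b.astype(int)],-1,(0,0,255),1))
E
python3 - <<'E'
from h import *
i=manip.camera_info("top"); img=cv2.imread("pics/top0.png"); print(-i["R"].T@i["t"])
L=dict(long_col=(317,330,.0085),short_col=(394,245,.0085),capA=(316,237,.013),capB=(163,331,.012),trayA=(384,328,.008),trayB=(244,248,.008),padA=(244,333,.004),padB=(460,243,.004))
T=[]
for k,a in L.items():
    r=measure(img,i,*a); print(k,r['c'],r['cm'],r['size'],r['ang']); T.append(cv2.resize(r['o'],(200,200)))
cv2.imwrite("pics/m.png",np.vstack([np.hstack(T[:4]),np.hstack(T[4:])]))
for n,p in dict(beaker=(157,261),bottle=(449,297),vice=(462,340),flask=(316,300)).items(): print(n,p2w(i,*p,.03).round(3))
# dark spots
for n,(u,v) in dict(padA=(244,333),padB=(460,243)).items():
    c=p2w(i,u,v,.005); o=ortho(img,i,.005,c[0]-.032,c[0]+.032,c[1]-.032,c[1]+.032); m=(o.max(2)<90).astype(np.uint8)
    q,l,st,ce=cv2.connectedComponentsWithStats(m); k=l[64,64]; print(n,st[k],c[0]+.032-ce[k][1]/2000,c[1]+.032-ce[k][0]/2000)
E
```

```text
[0.47667894 0.0870114  1.05529829]
long_col [0.4722 0.1018] [0.4726 0.1018] [np.float32(22.9), np.float32(139.5)] 168.2
short_col [ 0.6503 -0.0405] [ 0.6488 -0.0479] [np.float32(74.8), np.float32(118.6)] 173.6
capA [0.6666 0.0994] [0.6664 0.0997] [np.float32(54.9), np.float32(56.0)] 32.5
capB [0.4768 0.4243] [0.4769 0.4241] [np.float32(45.3), np.float32(45.3)] 135.0
trayA [ 0.4742 -0.037 ] [ 0.4742 -0.037 ] [np.float32(47.7), np.float32(172.6)] 175.0
trayB [0.6496 0.2547] [0.6494 0.2548] [np.float32(49.0), np.float32(143.3)] 173.0
padA [0.4676 0.2564] [0.4676 0.2562] [np.float32(80.6), np.float32(80.9)] 109.9
padB [ 0.6496 -0.2049] [ 0.6494 -0.2049] [np.float32(80.6), np.float32(80.7)] 112.1
beaker [0.621 0.435 0.03 ]
bottle [ 0.533 -0.169  0.03 ]
vice [ 0.446 -0.189  0.03 ]
flask [0.532 0.103 0.03 ]
padA [  14   18   95   96 7165] 0.4676620043691726 0.25644652967787934
padB [  26   25   73   74 4283] 0.6493837184502325 -0.2047448608056877
```

View pics/m.png

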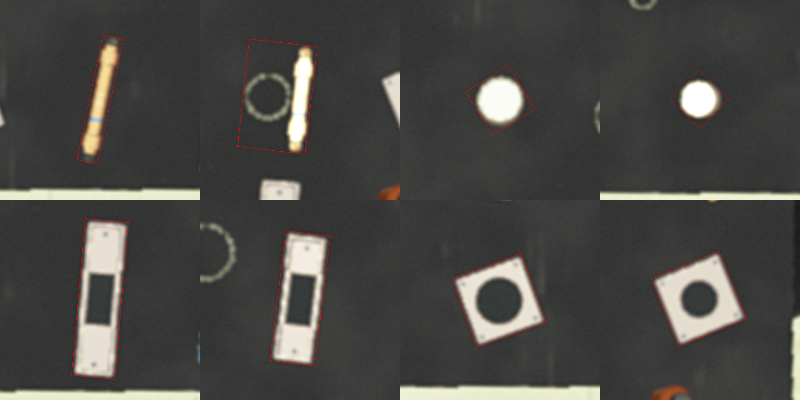

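The measured sizes, less the same ~6 mm of blur on each, identify everything: (316,237) is the large cap, (163,331) the small cap. padA has the large spot (48 x 48 mm), padB the small one (37 mm), trayA is the long tray. The short column's outline merged with a wire ring, so I'll re-measure it.

```bash
cat > go.py <<'E'
import sys
from h import *
from scipy.spatial.transform import Rotation as Ro
def go(x,y,z,ang):
    """shift in tool axes (cm) and turn about tool z (deg) to TCP (x,y,z), tool y at ang deg (mod 180)"""
    s=manip.read_state(); R=Ro.from_quat(s["tcp_rot"]).as_matrix()
    d=R.T@(np.array([x,y,z])-s["tcp_pos"])*100; a=np.degrees(np.arctan2(R[1,1],R[0,1]))
    w=-((ang-a+90)%180-90)
    print("t",s["time_s"],"tcp",s["tcp_pos"].round(4),"yang",a.round(1),"q6",s["qpos"][5].round(2),"F",s["force"].round(1),"w",round(s["gripper_width"],4),"gf",s["grasp_force"],"\n-> shift",d.round(2),"wz",w.round(1))
if __name__=="__main__": go(*map(float,sys.argv[1:]))
E
python3 - <<'E'
from h import *
i=manip.camera_info("top"); img=cv2.imread("pics/top0.png")
L=dict(long_col=(317,330,.0085),short_col=(394,245,.0085),capA=(316,237,.013),capB=(163,331,.01),trayA=(384,328,.008),trayB=(244,248,.008),padA=(244,333,.004),padB=(460,243,.004))
for k,a in L.items():
    r=measure(img,i,*a,th=130); print(k,r['c'],r['cm'],r['size'],r['ang'])
E
python3 go.py .4722 .1018 .15 78.2
```

```text
long_col [0.4724 0.102 ] [0.4724 0.1021] [np.float32(18.9), np.float32(123.3)] 168.1
short_col [ 0.6474 -0.0654] [ 0.6474 -0.0655] [np.float32(21.4), np.float32(114.5)] 173.5
capA [0.6671 0.0998] [0.6669 0.0998] [np.float32(50.0), np.float32(51.5)] 156.0
capB [0.4768 0.4257] [0.4769 0.4254] [np.float32(41.4), np.float32(41.4)] 135.0
trayA [ 0.4742 -0.0369] [ 0.4741 -0.0369] [np.float32(44.3), np.float32(169.3)] 174.9
trayB [0.6497 0.2548] [0.6496 0.2549] [np.float32(44.8), np.float32(139.6)] 173.1
padA [0.4676 0.2564] [0.4676 0.2563] [np.float32(76.6), np.float32(76.7)] 110.0
padB [ 0.6494 -0.2048] [ 0.6493 -0.2049] [np.float32(76.5), np.float32(76.6)] 22.2
t 0.1 tcp [0.1324 0.559  0.2068] yang 76.7 q6 -0.21 F [ 0.1  0.8 -0.2] w 0.0924 gf 0.0 
-> shift [-43.61 -36.64   5.73] wz -1.5
```

Request:
{"fn": "arm_command", "kwargs": {
  "steps": "1 -43.6 -36.6 5.7 0 0 -1.5; 1 -43.6 -36.6 5.7 0 0 -1.5; 1 -43.6 -36.6 5.7 0 0 -1.5; 1 -43.6 -36.6 5.7 0 0 -1.5; 1 -43.6 -36.6 5.7 0 0 -1.5; 1 -43.6 -36.6 5.7 0 0 -1.5; 1 -43.6 -36.6 5.7 0 0 -1.5; 1 -43.6 -36.6 5.7 0 0 -1.5"
}}

```text
time_s: 0.9
tcp_pos: [0.3709, 0.2383, 0.1675]
tcp_rot: [0.103, 0.995, 0.0, 0.0]
force: [0.6, 0.1, 0.2]
gripper_width: 0.0917
grasp_force: 0.0
```

```bash
python3 go.py .4722 .1018 .15 78.2
```

```text
t 0.9 tcp [0.3709 0.2383 0.1675] yang 78.2 q6 -1.07 F [0.6 0.1 0.2] w 0.0917 gf 0.0 
-> shift [-12.72 -11.29   1.75] wz -0.0
```

Request:
{"fn": "arm_command", "kwargs": {
  "steps": "1 -12.9 -11.1 1.7 0 0 0; 1 -12.9 -11.1 1.7 0 0 0; 1 -12.9 -11.1 1.7 0 0 0; 1 -12.9 -11.1 1.7 0 0 0; 1 -12.9 -11.1 1.7 0 0 0; 1 -12.9 -11.1 1.7 0 0 0"
}}

```text
time_s: 1.5
tcp_pos: [0.4731, 0.1052, 0.1504]
tcp_rot: [0.104, 0.995, 0.0, -0.001]
force: [0.1, 1.2, -0.5]
gripper_width: 0.0917
grasp_force: 0.0
```

```bash
python3 go.py .4722 .1018 .0275 78.2
python3 - <<'E'
from h import *
i=manip.camera_info("wrist"); cv2.imwrite("pics/w1.png",manip.camera("wrist")); print(i)
cv2.imwrite("pics/w1.png",cv2.imread("pics/w1.png"))
E
```

```text
t 1.5 tcp [0.4731 0.1052 0.1504] yang 78.1 q6 -1.39 F [ 0.1  1.2 -0.5] w 0.0917 gf 0.0 
-> shift [ 0.   -0.36 12.29] wz -0.1
{'K': array([[371.64829954,   0.        , 320.02098371],
       [  0.        , 371.64829954, 238.09363105],
       [  0.        ,   0.        ,   1.        ]]), 'R': array([[ 2.05344769e-01,  9.78689604e-01, -4.29952237e-04],
       [ 9.38496343e-01, -1.96786934e-01,  2.83724368e-01],
       [ 2.77593481e-01, -5.86648234e-02, -9.58905782e-01]]), 't': array([-0.19919017, -0.43933867,  0.21183677])}
```

View pics/w1.png

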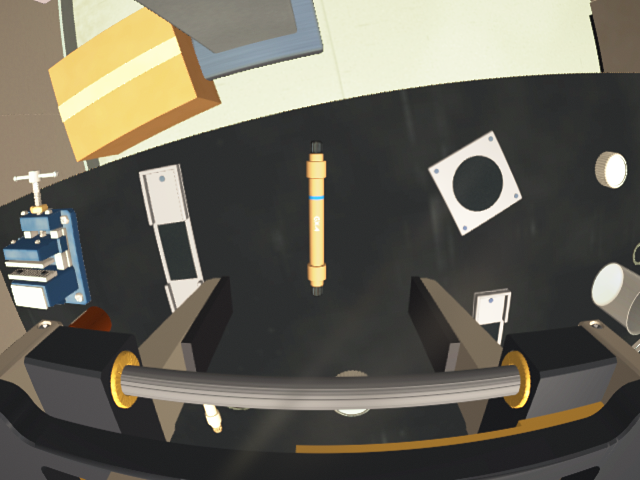

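The wrist view shows the long column from (317,143) to (317,294), midway between the fingers. I'll check its position with the fisheye model.

```bash
cat >> h.py <<'E'
def fe(info,u,v,z):
    K=info["K"]; a=np.array([u-K[0,2],v-K[1,2]]); r=np.hypot(*a); th=r/K[0,0]
    d=info["R"].T@np.r_[a/r*np.sin(th),np.cos(th)]; c=-info["R"].T@info["t"]; return c+d*(z-c[2])/d[2]
E
python3 - <<'E'
from h import *
i=manip.camera_info("wrist"); a=fe(i,317,143,.0085);b=fe(i,317,294,.0085); print(a,b,(a+b)/2,np.linalg.norm(a-b),np.degrees(np.arctan2(*(a-b)[1::-1])))
a=fe(i,456,184,.005)
print(fe(i,478,184,.005))
E
python3 go.py .4722 .1018 .0275 78.2
```

```text
[0.40364752 0.11664026 0.0085    ] [0.54011513 0.08789847 0.0085    ] [0.47188132 0.10226937 0.0085    ] 0.13946145627138698 168.10661108939988
[0.46636791 0.25611982 0.005     ]
t 1.55 tcp [0.4729 0.1058 0.1506] yang 78.2 q6 -1.4 F [ 0.4 -0.2  0.5] w 0.0921 gf 0.0 
-> shift [-0.02 -0.41 12.31] wz -0.0
```

Request:
{"fn": "arm_command", "kwargs": {
  "steps": "0.6 0 -0.4 9 0 0 0; 0.6 0 -0.4 9 0 0 0; 0.6 0 -0.4 12.2 0 0 0; 0.6 0 -0.4 12.2 0 0 0; 0.6 0 -0.4 12.2 0 0 0; 0 0 -0.4 12.2 0 0 0; 0 0 -0.4 12.2 0 0 0; 0 0 -0.4 12.2 0 0 0"
}}

```text
time_s: 2.35
tcp_pos: [0.4742, 0.1012, 0.0304]
tcp_rot: [0.103, 0.995, 0.0, 0.001]
force: [-0.2, -0.7, -0.3]
gripper_width: 0.033
grasp_force: 0.0
```

```bash
python3 go.py .4722 .1018 .0275 78.2
```

```text
t 2.35 tcp [0.4742 0.1012 0.0304] yang 78.2 q6 -1.4 F [-0.2 -0.7 -0.3] w 0.033 gf 0.0 
-> shift [0.21 0.02 0.29] wz -0.0
```

Request:
{"fn": "arm_command", "kwargs": {
  "steps": "0 0.2 0 0.2 0 0 0; 0 0.2 0 0.2 0 0 0; 0 0.2 0 0.2 0 0 0; 0 0.2 0 0.2 0 0 0"
}}

```text
time_s: 2.75
tcp_pos: [0.4709, 0.1015, 0.0268]
tcp_rot: [0.103, 0.995, -0.0, -0.0]
force: [1.1, -0.6, -0.2]
gripper_width: 0.0015
grasp_force: 0.0
```

```bash
python3 go.py .4742 -.0369 .09 84.9
```

```text
t 2.75 tcp [0.4709 0.1015 0.0268] yang 78.2 q6 -1.4 F [ 1.1 -0.6 -0.2] w 0.0015 gf 0.0 
-> shift [ -3.16 -13.48  -6.32] wz -6.7
```

The gripper shut on nothing, so I'll look.

Run:
```python
from h import *
a=manip.camera("wrist"); b=manip.camera("top")
cv2.imwrite("pics/w2.png",np.hstack([cv2.resize(a,(400,300)),cv2.resize(b[200:400,200:467],(400,300))]))
```

```text
(no output)
```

View pics/w2.png

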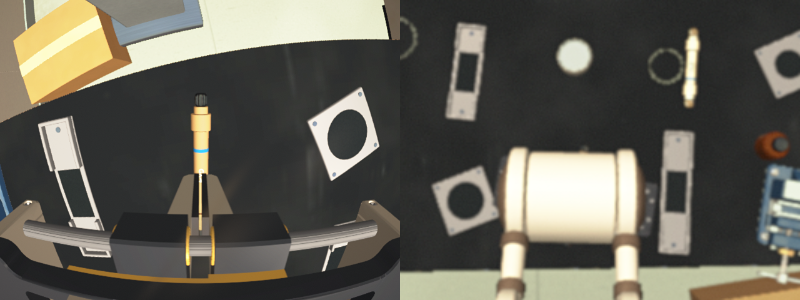

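Run:
```python
from h import *
a=manip.camera("wrist"); print({k:np.round(v,4) for k,v in manip.read_state().items()})
cv2.imwrite("pics/w3.png",cv2.resize(a[140:440,180:480],(600,600),interpolation=cv2.INTER_CUBIC))
```

```text
{'time_s': np.float64(2.9), 'qpos': array([-0.0392,  0.1508,  1.9979, -0.    ,  0.993 , -1.4033]), 'joint_vel': array([ 0.0012,  0.0003, -0.0008, -0.0005,  0.0011,  0.0009]), 'joint_efforts': array([ 3.60000e-03, -3.22451e+01, -2.62078e+01, -1.50000e-03,
        7.89000e-02,  0.00000e+00]), 'tcp_pos': array([0.471 , 0.1015, 0.0268]), 'tcp_rot': array([ 0.1031,  0.9947, -0.    , -0.    ]), 'force': array([-0.8535,  0.434 , -0.0758]), 'wrist_torque': array([-0.0342,  0.011 , -0.0129]), 'grasp_force': np.float64(0.0), 'gripper_width': np.float64(0.0004)}
```

View pics/w3.png

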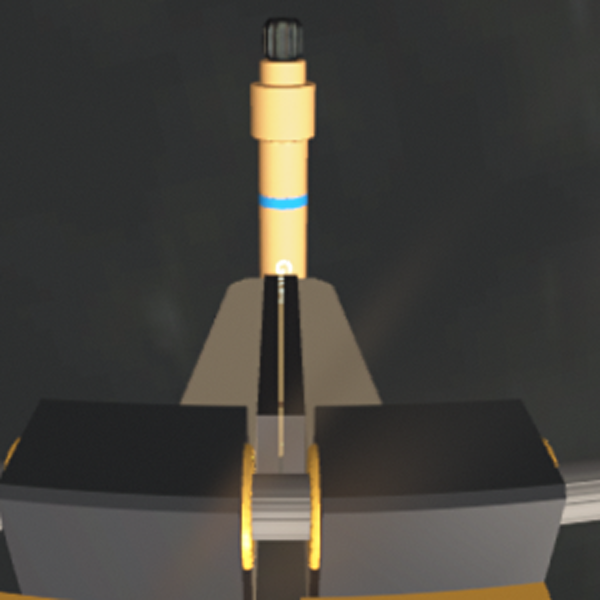

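Run:
```python
from h import *
i={'K':np.array([[371.648,0,320.021],[0,371.648,238.094],[0,0,1]]),'R':np.array([[2.05344769e-01,9.78689604e-01,-4.29952237e-04],[9.38496343e-01,-1.96786934e-01,2.83724368e-01],[2.77593481e-01,-5.86648234e-02,-9.58905782e-01]]),'t':np.array([-0.19919017,-0.43933867,0.21183677])}
print("cam",-i['R'].T@i['t'])
g=cv2.imread("pics/w1.png"); gr=cv2.cvtColor(g,cv2.COLOR_BGR2GRAY)
P=np.array([[492,131],[522,197],[463,236],[429,169]],np.float32).reshape(-1,1,2)
P=cv2.cornerSubPix(gr,P,(4,4),(-1,-1),(3,50,.01)).reshape(-1,2); print(P.tolist())
for z in(.005,0,-.01,-.02):
    W=[fe(i,*p,z) for p in P]; print(z,[round(np.linalg.norm(W[k]-W[k-1])*1e3,1) for k in range(4)],np.mean(W,0).round(4))
j=manip.camera_info("wrist"); print("cam now",-j['R'].T@j['t'])
# finger tip seen now: crop (281,275)->px
u,v=180+281/2,140+275/2
s=manip.read_state()
for z in (.002,.01,.02,.03): print(z,fe(j,u,v,z).round(4))
print(s["tcp_pos"])
```

```text
cam [0.39441589 0.12091661 0.32769695]
[[491.7977600097656, 130.26971435546875], [521.5416259765625, 197.52723693847656], [461.803955078125, 235.4524383544922], [427.593994140625, 168.35372924804688]]
0.005 [np.float64(73.1), np.float64(73.1), np.float64(72.9), np.float64(73.3)] [0.466  0.2552 0.005 ]
0 [np.float64(74.2), np.float64(74.3), np.float64(74.1), np.float64(74.4)] [0.4671 0.2573 0.    ]
-0.01 [np.float64(76.5), np.float64(76.5), np.float64(76.3), np.float64(76.7)] [ 0.4693  0.2615 -0.01  ]
-0.02 [np.float64(78.7), np.float64(78.8), np.float64(78.6), np.float64(79.0)] [ 0.4715  0.2656 -0.02  ]
cam now [0.39200223 0.11721163 0.2040045 ]
0.002 [0.4745 0.1001 0.002 ]
0.01 [0.4712 0.1008 0.01  ]
0.02 [0.4672 0.1016 0.02  ]
0.03 [0.4631 0.1025 0.03  ]
[0.4709623  0.101509   0.02683929]
```

The fingers seem to have closed above the column, although the TCP reads low. I'll get a side check from the scene camera.

Run:
```python
from h import *
a=manip.camera("scene"); i=manip.camera_info("scene"); s=manip.read_state()
def pr(X):
    c=i["K"]@(i["R"]@X+i["t"]); return (c[:2]/c[2])
t=s["tcp_pos"]; print(pr(t),pr(t+[0,0,-.025]),pr(t+[0,0,.069]))
u,v=pr(t).astype(int)
b=a[v-75:v+45,u-80:u+80]; print(u-80,v-75)
cv2.imwrite("pics/s3.png",cv2.resize(b,(800,600),interpolation=cv2.INTER_CUBIC))
```

```text
[263.47621877 280.38689649] [264.30143631 289.46587888] [261.08519079 254.08098318]
183 205
```

View pics/s3.png

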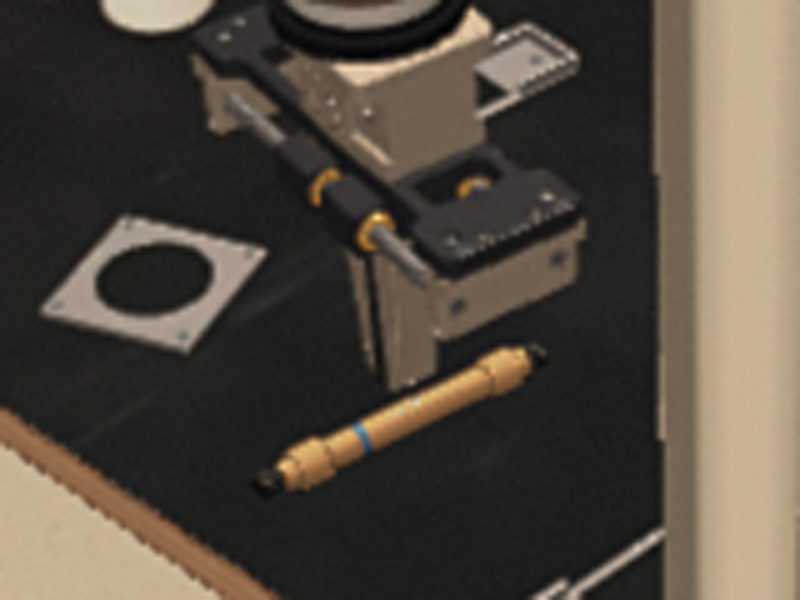

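Both views show the visible fingertips only about 3–6 mm ahead of the TCP rather than 25 mm, so they closed above the column. I'll reopen, go lower in small steps and watch the force.

Request:
{"fn": "arm_command", "kwargs": {
  "steps": "0.6 -0.1 0 0 0 0 0; 0.6 -0.1 0 0 0 0 0; 0.6 -0.1 0 0 0 0 0; 0.6 -0.1 0 0.3 0 0 0; 0.6 -0.1 0 0.6 0 0 0; 0.6 -0.1 0 0.9 0 0 0; 0.6 -0.1 0 1.2 0 0 0; 0.6 -0.1 0 1.2 0 0 0"
}}

```text
time_s: 3.75
tcp_pos: [0.4714, 0.1014, 0.0142]
tcp_rot: [0.103, 0.995, -0.0, -0.001]
force: [-0.3, -0.7, 0.1]
gripper_width: 0.055
grasp_force: 0.0
```

Request:
{"fn": "arm_command", "kwargs": {
  "steps": "0.6 0 0 0.2 0 0 0; 0.6 0 0 0.4 0 0 0; 0.6 0 0 0.4 0 0 0"
}}

```text
time_s: 4.05
tcp_pos: [0.4717, 0.1013, 0.0106]
tcp_rot: [0.103, 0.995, -0.0, -0.0]
force: [-0.0, -0.4, -0.1]
gripper_width: 0.0548
grasp_force: 0.0
```

Request:
{"fn": "arm_command", "kwargs": {
  "steps": "0 0 0 0 0 0 0; 0 0 0 0 0 0 0; 0 0 0 0 0 0 0; 0 0 0 0 0 0 0; 0 0 0 0 0 0 0; 0 0 0 0 0 0 0"
}}

```text
time_s: 4.65
tcp_pos: [0.4719, 0.1013, 0.0109]
tcp_rot: [0.103, 0.995, -0.0, -0.0]
force: [0.5, -0.5, 0.9]
gripper_width: 0.0095
grasp_force: 0.0
```

Request:
{"fn": "arm_command", "kwargs": {
  "steps": "0 0 0 0 0 0 0; 0 0 0 0 0 0 0; 0 0 0 0 0 0 0"
}}

```text
time_s: 4.95
tcp_pos: [0.4719, 0.1013, 0.0108]
tcp_rot: [0.103, 0.995, -0.0, -0.0]
force: [-0.8, -0.5, -0.1]
gripper_width: 0.0004
grasp_force: 0.0
```

Run:
```python
from h import *
a=manip.camera("scene"); w=manip.camera("wrist"); print(manip.read_state()["gripper_width"])
b=a[200:320,183:343]
cv2.imwrite("pics/s4.png",np.hstack([cv2.resize(b,(400,300),interpolation=cv2.INTER_CUBIC),cv2.resize(w[120:420,120:520],(400,300))]))
```

```text
0.0003273452196625948
```

View pics/s4.png

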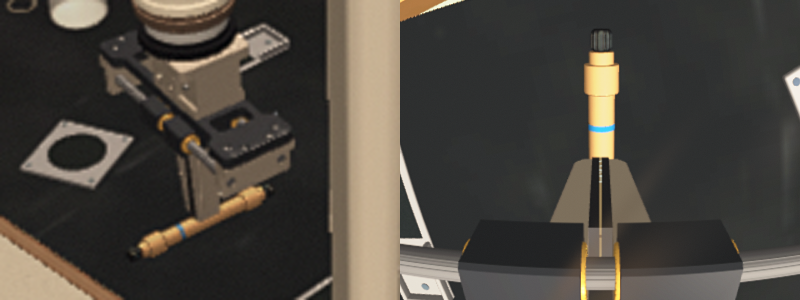

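The fingers are still above the column, so the true tip height has an offset. I'll find the bench by touch: open, then lower in small steps watching the force.

Request:
{"fn": "arm_command", "kwargs": {
  "steps": "0.6 0 0 0 0 0 0; 0.6 0 0 0 0 0 0; 0.6 0 0 0 0 0 0; 0.6 0 0 0 0 0 0; 0.6 0 0 0.2 0 0 0; 0.6 0 0 0.4 0 0 0; 0.6 0 0 0.5 0 0 0; 0.6 0 0 0.5 0 0 0"
}}

```text
time_s: 5.85
tcp_pos: [0.4717, 0.1014, 0.0056]
tcp_rot: [0.103, 0.995, -0.0, -0.0]
force: [0.3, 0.4, -0.3]
gripper_width: 0.0551
grasp_force: 0.0
```

Request:
{"fn": "arm_command", "kwargs": {
  "steps": "0.6 0 0 0.2 0 0 0; 0.6 0 0 0.4 0 0 0; 0.6 0 0 0.4 0 0 0"
}}

```text
time_s: 6.15
tcp_pos: [0.4716, 0.1014, 0.0015]
tcp_rot: [0.103, 0.995, -0.0, -0.0]
force: [0.2, -1.5, -0.3]
gripper_width: 0.055
grasp_force: 0.0
```

Request:
{"fn": "arm_command", "kwargs": {
  "steps": "0.6 0 0 0.2 0 0 0; 0.6 0 0 0.4 0 0 0; 0.6 0 0 0.4 0 0 0"
}}

```text
time_s: 6.45
tcp_pos: [0.4716, 0.1013, -0.0025]
tcp_rot: [0.103, 0.995, -0.0, -0.0]
force: [1.0, 0.1, 0.2]
gripper_width: 0.0549
grasp_force: 0.0
```

Request:
{"fn": "arm_command", "kwargs": {
  "steps": "0.6 0 0 0.2 0 0 0; 0.6 0 0 0.3 0 0 0; 0.6 0 0 0.3 0 0 0"
}}

```text
time_s: 6.75
tcp_pos: [0.4717, 0.1013, -0.0054]
tcp_rot: [0.103, 0.995, -0.0, -0.0]
force: [-0.1, -0.6, -0.1]
gripper_width: 0.0555
grasp_force: 0.0
```

Run:
```python
from h import *
a=manip.camera("scene"); w=manip.camera("wrist"); i=manip.camera_info("wrist"); s=manip.read_state(); print(s["tcp_pos"],s["force"],-i['R'].T@i['t'])
b=a[200:320,183:343]
cv2.imwrite("pics/w5f.png",w)
cv2.imwrite("pics/s5.png",np.hstack([cv2.resize(b,(400,300),interpolation=cv2.INTER_CUBIC),cv2.resize(w[120:420,120:520],(400,300))]))
```

```text
[ 0.47192683  0.10132317 -0.00516675] [ 0.29081255 -1.80398822 -0.25331047] [0.39295902 0.11702918 0.17200914]
```

View pics/s5.png

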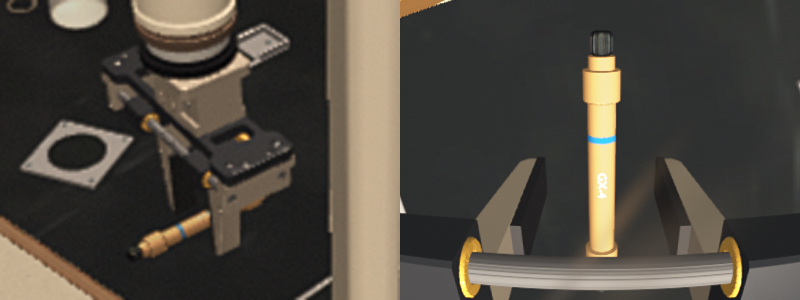

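The fingers now straddle the column. Closing.

Request:
{"fn": "arm_command", "kwargs": {
  "steps": "0 0 0 0 0 0 0; 0 0 0 0 0 0 0; 0 0 0 0 0 0 0; 0 0 0 0 0 0 0; 0 0 0 0 0 0 0; 0 0 0 0 0 0 0; 0 0 0 0 0 0 0; 0 0 0 0 0 0 0"
}}

```text
time_s: 7.65
tcp_pos: [0.4719, 0.1014, -0.0051]
tcp_rot: [0.103, 0.995, 0.0, 0.0]
force: [0.4, 0.3, 0.7]
gripper_width: 0.0165
grasp_force: 30.0
```

Request:
{"fn": "arm_command", "kwargs": {
  "steps": "0 0 0 -3 0 0 0; 0 0 0 -6 0 0 0; 0 0 0 -6 0 0 0; 0 0 0 -6 0 0 0"
}}

```text
time_s: 8.05
tcp_pos: [0.4722, 0.1013, 0.055]
tcp_rot: [0.103, 0.995, 0.0, 0.0]
force: [0.4, -0.3, -1.0]
gripper_width: 0.0162
grasp_force: 30.0
```

```bash
python3 go.py .474 -.0369 .055 84.9
```

```text
t 8.05 tcp [0.4722 0.1013 0.055 ] yang 78.2 q6 -1.4 F [ 0.4 -0.3 -1. ] w 0.0162 gf 29.999761283397675 
-> shift [ -3.01 -13.49  -0.  ] wz -6.7
```

Request:
{"fn": "arm_command", "kwargs": {
  "steps": "0 -3 -13.5 0 0 0 -6.7; 0 -3 -13.5 0 0 0 -6.7; 0 -3 -13.5 0 0 0 -6.7; 0 -3 -13.5 0 0 0 -6.7; 0 -3 -13.5 0 0 0 -6.7; 0 -3 -13.5 0 0 0 -6.7"
}}

```text
time_s: 8.65
tcp_pos: [0.4725, -0.0357, 0.0537]
tcp_rot: [0.044, 0.999, 0.001, -0.001]
force: [-0.2, -0.9, -0.8]
gripper_width: 0.0165
grasp_force: 30.0
```

```bash
python3 go.py .474 -.0369 -.002 84.9
python3 - <<'E'
from h import *
s=manip.read_state(); i=manip.camera_info("wrist"); w=manip.camera("wrist"); cv2.imwrite("pics/w6.png",w)
j=manip.camera_info("top"); t=manip.camera("top"); cv2.imwrite("pics/t6.png",t)
E
```

```text
t 8.65 tcp [ 0.4725 -0.0357  0.0537] yang 84.9 q6 -1.81 F [-0.2 -0.9 -0.8] w 0.0165 gf 29.999915063381195 
-> shift [-0.17 -0.11  5.57] wz 0.0
```

View pics/w6.png

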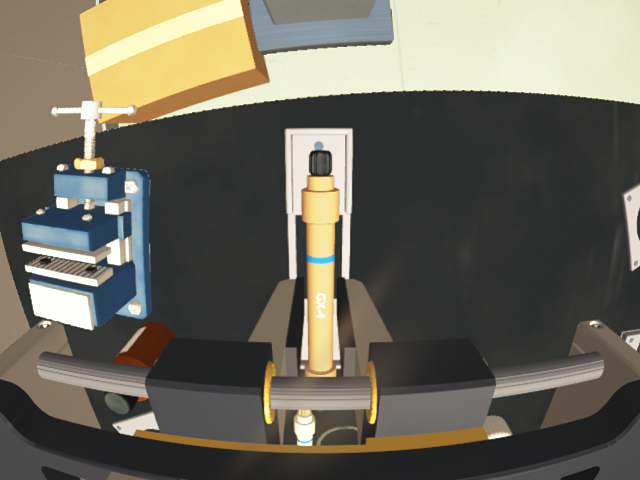

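The column is held in line with the tray, with its near end at (320,151). I'll check its position along its length in the grip before lowering.

```bash
python3 go.py .474 -.0369 -.002 84.9
python3 - <<'E'
from h import *
i=manip.camera_info("wrist"); w=cv2.imread("pics/w6.png")
for z in (.06,.0675,.075): print(z,fe(i,320,151,z).round(4))
print("tray end",fe(i,319,129,.011).round(4), "expected x",.4742-.083*np.cos(np.radians(5.1)))
E
```

```text
t 8.75 tcp [ 0.473  -0.0356  0.0542] yang 85.0 q6 -1.81 F [-0.3 -0.3 -2. ] w 0.0161 gf 29.999878406524658 
-> shift [-0.12 -0.13  5.62] wz 0.1
0.06 [ 0.402  -0.0303  0.06  ]
0.0675 [ 0.4016 -0.0303  0.0675]
0.075 [ 0.4012 -0.0302  0.075 ]
tray end [ 0.3915 -0.03    0.011 ] expected x 0.39152859157090614
```

Request:
{"fn": "arm_command", "kwargs": {
  "steps": "0 -0.2 -0.1 2 0 0 0; 0 -0.2 -0.1 4 0 0 0; 0 -0.2 -0.1 5 0 0 0; 0 -0.2 -0.1 5.3 0 0 0; 0 -0.2 -0.1 5.5 0 0 0; 0 -0.2 -0.1 5.5 0 0 0; 0 -0.2 -0.1 5.5 0 0 0"
}}

```text
time_s: 9.45
tcp_pos: [0.4762, -0.0383, 0.0006]
tcp_rot: [0.045, 0.999, -0.0, 0.001]
force: [-0.6, 0.4, -0.8]
gripper_width: 0.0163
grasp_force: 30.0
```

Request:
{"fn": "arm_command", "kwargs": {
  "steps": "0 0.1 0.1 0.2 0 0 0; 0 0.1 0.1 0.3 0 0 0; 0 0.1 0.1 0.3 0 0 0"
}}

```text
time_s: 9.75
tcp_pos: [0.475, -0.0371, -0.0021]
tcp_rot: [0.045, 0.999, -0.0, 0.0]
force: [-3.3, 1.2, 7.5]
gripper_width: 0.016
grasp_force: 30.0
```

Request:
{"fn": "arm_command", "kwargs": {
  "steps": "0.5 0 0 0 0 0 0; 0.5 0 0 0 0 0 0; 0.5 0 0 0 0 0 0; 0.5 0 0 0 0 0 0; 0.5 0 0 -4 0 0 0; 0.5 0 0 -8 0 0 0; 0.5 0 0 -8 0 0 0; 0.5 0 0 -8 0 0 0"
}}

```text
time_s: 10.55
tcp_pos: [0.4753, -0.0373, 0.0776]
tcp_rot: [0.045, 0.999, -0.0, 0.001]
force: [0.4, 0.2, -0.9]
gripper_width: 0.0459
grasp_force: 0.0
```

```bash
python3 go.py .6474 -.0655 .075 83.5;  python3 - <<'E'
from h import *
i=manip.camera_info("wrist"); w=manip.camera("wrist"); cv2.imwrite("pics/w7.png",w)
E
```

```text
t 10.55 tcp [ 0.4753 -0.0373  0.0776] yang 84.9 q6 -1.81 F [ 0.4  0.2 -0.9] w 0.0459 gf 0.0 
-> shift [-17.39  -1.27   0.29] wz 1.4
```

View pics/w7.png

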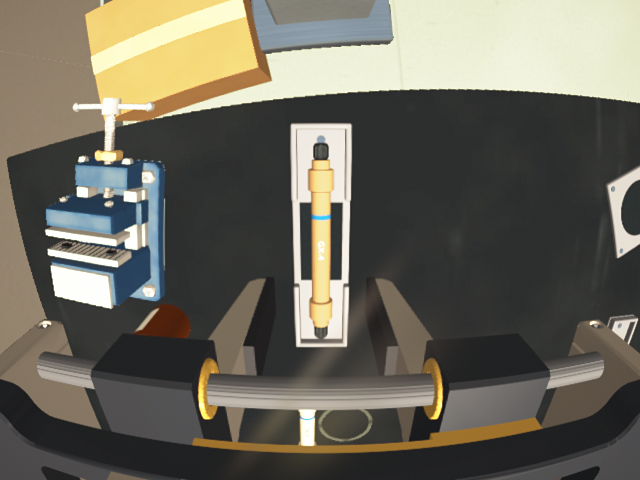

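The long column lies in its tray, ends at (321,143) and (321,338) between tray ends at rows 124 and 346. Now the short column.

Request:
{"fn": "arm_command", "kwargs": {
  "steps": "0.5 -17.4 -1.3 0 0 0 1.4; 0.5 -17.4 -1.3 0 0 0 1.4; 0.5 -17.4 -1.3 0 0 0 1.4; 0.5 -17.4 -1.3 0 0 0 1.4; 0.5 -17.4 -1.3 0 0 0 1.4; 0.5 -17.4 -1.3 0 0 0 1.4; 0.5 -17.4 -1.3 0 0 0 1.4"
}}

```text
time_s: 11.3
tcp_pos: [0.6447, -0.065, 0.0755]
tcp_rot: [0.057, 0.998, 0.0, -0.002]
force: [-0.9, -0.5, 0.3]
gripper_width: 0.046
grasp_force: 0.0
```

```bash
python3 - <<'E'
from h import *
i=manip.camera_info("wrist"); w=manip.camera("wrist"); cv2.imwrite("pics/w8.png",w)
E
python3 go.py .6474 -.0655 .0 83.5
```

```text
t 11.35 tcp [ 0.6449 -0.0651  0.076 ] yang 83.5 q6 -1.74 F [ 0.8 -0.   0.3] w 0.0456 gf 0.0 
-> shift [-0.27 -0.02  7.6 ] wz -0.0
```

View pics/w8.png

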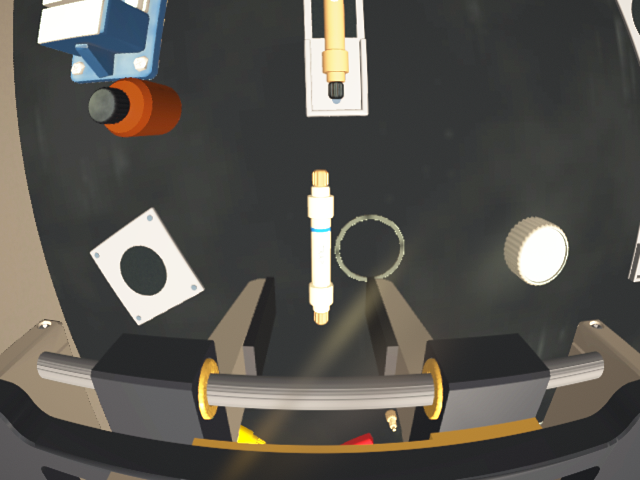

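Short column at (320,170)–(320,325), centred between the fingers. The far gap of the long column is also visible: tray end row 116, column end row 98.

```bash
python3 - <<'E'
from h import *
i=manip.camera_info("wrist")
a=fe(i,320,170,.0085);b=fe(i,320.5,325,.0085); print((a+b)/2,np.linalg.norm(a-b),np.degrees(np.arctan2(*(a-b)[1::-1])))
print("long far end",fe(i,336,98,.0115),"tray end",fe(i,337,116,.011))
j=manip.camera_info("top"); t=manip.camera("top"); cv2.imwrite("pics/t8.png",t)
E
python3 go.py .6474 -.0655 -.003 83.5
```

```text
[ 0.64760401 -0.06612628  0.0085    ] 0.11494641674447884 173.68695117917437
long far end [ 0.54457056 -0.04429434  0.0115    ] tray end [ 0.55631966 -0.04493929  0.011     ]
t 11.4 tcp [ 0.6453 -0.0651  0.0764] yang 83.5 q6 -1.74 F [0.7 0.3 0.3] w 0.0463 gf 0.0 
-> shift [-0.22 -0.01  7.94] wz -0.0
```

The long column's end gap is 11.7 mm against an ideal 12, so it's centred. Lowering on the short column.

Request:
{"fn": "arm_command", "kwargs": {
  "steps": "0.5 -0.2 0 4 0 0 0; 0.5 -0.2 0 7 0 0 0; 0.5 -0.2 0 7.7 0 0 0; 0.5 -0.2 0 7.9 0 0 0; 0.5 -0.2 0 7.9 0 0 0; 0 -0.2 0 7.9 0 0 0; 0 -0.2 0 7.9 0 0 0; 0 -0.2 0 7.9 0 0 0"
}}

```text
time_s: 12.2
tcp_pos: [0.6495, -0.066, -0.001]
tcp_rot: [0.057, 0.998, -0.0, 0.001]
force: [0.5, -0.6, 0.1]
gripper_width: 0.0239
grasp_force: 0.0
```

Request:
{"fn": "arm_command", "kwargs": {
  "steps": "0 0 0 0 0 0 0; 0 0 0 0 0 0 0; 0 0 0 0 0 0 0; 0 0 0 0 0 0 0"
}}

```text
time_s: 12.6
tcp_pos: [0.6491, -0.0658, -0.0016]
tcp_rot: [0.057, 0.998, -0.0, 0.0]
force: [-0.5, 1.2, 5.6]
gripper_width: 0.0162
grasp_force: 30.0
```

Request:
{"fn": "arm_command", "kwargs": {
  "steps": "0 0 0 -4 0 0 0; 0 0 0 -7.5 0 0 0; 0 0 0 -7.5 0 0 0; 0 0 0 -7.5 0 0 0"
}}

```text
time_s: 13.0
tcp_pos: [0.6489, -0.0659, 0.073]
tcp_rot: [0.057, 0.998, -0.0, 0.0]
force: [-1.5, 0.5, -1.6]
gripper_width: 0.0167
grasp_force: 30.0
```

```bash
python3 go.py .6512 .2546 .074 83.1
```

```text
t 13.0 tcp [ 0.6489 -0.0659  0.073 ] yang 83.5 q6 -1.74 F [-1.5  0.5 -1.6] w 0.0167 gf 29.999642372131348 
-> shift [ 3.42 31.87 -0.11] wz 0.4
```

Request:
{"fn": "arm_command", "kwargs": {
  "steps": "0 3.4 31.9 0 0 0 0.4; 0 3.4 31.9 0 0 0 0.4; 0 3.4 31.9 0 0 0 0.4; 0 3.4 31.9 0 0 0 0.4; 0 3.4 31.9 0 0 0 0.4; 0 3.4 31.9 0 0 0 0.4; 0 3.4 31.9 0 0 0 0.4; 0 3.4 31.9 0 0 0 0.4"
}}

```text
time_s: 13.8
tcp_pos: [0.6491, 0.2576, 0.0701]
tcp_rot: [0.058, 0.998, -0.0, -0.002]
force: [-0.3, -0.9, -1.8]
gripper_width: 0.0161
grasp_force: 30.0
```

Request:
{"fn": "arm_command", "kwargs": {
  "steps": "0 0 0 0 0 0 0; 0 0 0 0 0 0 0; 0 0 0 0 0 0 0"
}}

```text
time_s: 14.1
tcp_pos: [0.6514, 0.2531, 0.0725]
tcp_rot: [0.062, 0.998, -0.0, -0.0]
force: [0.2, -0.5, -1.2]
gripper_width: 0.0162
grasp_force: 30.0
```

```bash
python3 - <<'E'
from h import *
i=manip.camera_info("wrist"); w=manip.camera("wrist"); cv2.imwrite("pics/w9.png",w)
E
python3 go.py .6512 .2546 .0014 83.1
```

```text
t 14.15 tcp [0.6515 0.2533 0.0727] yang 82.9 q6 -1.25 F [ 0.6 -0.7 -0.6] w 0.016 gf 29.99967187643051 
-> shift [0.05 0.13 7.13] wz -0.2
```

View pics/w9.png

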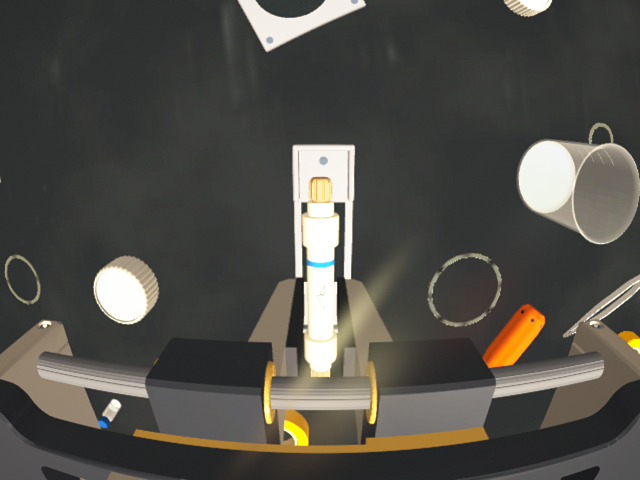

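Aligned: the column's near end is at (320,178) over the tray end at (323,145). Numeric check before lowering.

Run:
```python
from h import *
i=manip.camera_info("wrist"); u=np.array([np.cos(np.radians(173.1)),np.sin(np.radians(173.1))])
e=fe(i,320.5,177.5,.083); print("col centre",e[:2]-.056*u)
t=fe(i,323.5,145,.011); print("tray centre",t[:2]-.068*u)
```

```text
col centre [0.6480418  0.25319001]
tray centre [0.64833544 0.25512311]
```

Request:
{"fn": "arm_command", "kwargs": {
  "steps": "0 0 0.15 3 0 0 0; 0 0 0.15 5.5 0 0 0; 0 0 0.15 6.7 0 0 0; 0 0 0.15 7 0 0 0; 0 0 0.15 7.1 0 0 0; 0 0 0.15 7.1 0 0 0; 0 0 0.15 7.1 0 0 0"
}}

```text
time_s: 14.85
tcp_pos: [0.6523, 0.2566, 0.0032]
tcp_rot: [0.061, 0.998, 0.0, 0.001]
force: [-0.5, -0.9, -1.9]
gripper_width: 0.0164
grasp_force: 30.0
```

Request:
{"fn": "arm_command", "kwargs": {
  "steps": "0 0.05 -0.1 0.1 0 0 0; 0 0.05 -0.1 0.2 0 0 0; 0 0.05 -0.1 0.2 0 0 0"
}}

```text
time_s: 15.15
tcp_pos: [0.6514, 0.2556, 0.0014]
tcp_rot: [0.06, 0.998, 0.0, 0.001]
force: [-2.0, -0.6, 5.2]
gripper_width: 0.0163
grasp_force: 30.0
```

Contact at 5 N. Release and rise.

Request:
{"fn": "arm_command", "kwargs": {
  "steps": "0.5 0 0 0 0 0 0; 0.5 0 0 0 0 0 0; 0.5 0 0 0 0 0 0; 0.5 0 0 0 0 0 0; 1 0 0 -4 0 0 0; 1 0 0 -8 0 0 0; 1 0 0 -8 0 0 0; 1 0 0 -8 0 0 0"
}}

```text
time_s: 15.95
tcp_pos: [0.6518, 0.2558, 0.0813]
tcp_rot: [0.061, 0.998, 0.0, 0.001]
force: [-0.3, -0.1, -0.2]
gripper_width: 0.0753
grasp_force: 0.0
```

```bash
python3 go.py .6669 .0998 .08 83.1
python3 - <<'E'
from h import *
w=manip.camera("wrist"); i=manip.camera_info("wrist"); cv2.imwrite("pics/w10.png",w)
m=((w.max(2)>140)).astype(np.uint8)
# column profile along the middle: print brightness/saturation along col 320..323
hsv=cv2.cvtColor(w,cv2.COLOR_BGR2HSV)
for v in range(110,380,6): print(v,w[v,[290,300,310,316,322,328,334,344]].max(1).tolist(),hsv[v,322].tolist()[:2])
E
```

```text
t 15.95 tcp [0.6518 0.2558 0.0813] yang 83.1 q6 -1.25 F [-0.3 -0.1 -0.2] w 0.0753 gf 0.0 
-> shift [ -3.38 -15.3    0.13] wz -0.0
110 [55, 53, 54, 55, 55, 54, 54, 54] [90, 9]
116 [56, 55, 55, 55, 54, 55, 54, 57] [90, 9]
122 [55, 56, 56, 56, 55, 56, 56, 57] [75, 9]
128 [56, 60, 58, 58, 57, 57, 57, 58] [45, 9]
134 [57, 59, 58, 58, 59, 58, 58, 59] [40, 13]
140 [58, 57, 58, 59, 59, 59, 59, 60] [50, 13]
146 [238, 248, 249, 249, 250, 250, 251, 251] [18, 10]
152 [236, 247, 247, 248, 248, 248, 248, 214] [18, 10]
158 [234, 247, 247, 190, 193, 248, 248, 218] [102, 36]
164 [231, 247, 248, 251, 252, 248, 249, 223] [24, 97]
170 [224, 248, 248, 251, 252, 249, 249, 228] [25, 81]
176 [217, 248, 249, 251, 251, 248, 249, 232] [25, 88]
182 [212, 248, 245, 255, 255, 255, 249, 234] [0, 0]
188 [207, 248, 250, 254, 254, 255, 249, 236] [30, 10]
194 [209, 248, 255, 255, 255, 255, 249, 237] [0, 0]
200 [85, 70, 255, 255, 255, 255, 64, 250] [0, 0]
206 [79, 59, 255, 255, 255, 255, 57, 250] [0, 0]
212 [80, 59, 186, 255, 255, 255, 61, 251] [0, 0]
218 [82, 57, 130, 255, 255, 247, 60, 251] [0, 0]
224 [74, 57, 179, 2
[... 567 characters left out ...]
, 255] [0, 0]
296 [51, 249, 250, 255, 255, 254, 252, 255] [0, 0]
302 [52, 249, 250, 255, 255, 252, 252, 255] [0, 0]
308 [50, 249, 250, 254, 251, 251, 252, 255] [24, 92]
314 [50, 249, 250, 248, 250, 252, 252, 253] [24, 86]
320 [51, 106, 107, 106, 107, 109, 115, 250] [16, 26]
326 [52, 161, 170, 174, 176, 176, 176, 160] [16, 30]
332 [52, 54, 52, 54, 60, 75, 98, 115] [30, 17]
338 [52, 52, 53, 57, 70, 89, 107, 105] [23, 29]
344 [51, 52, 55, 64, 82, 98, 106, 89] [19, 44]
350 [52, 52, 60, 75, 91, 101, 98, 75] [20, 50]
356 [53, 54, 68, 86, 97, 97, 87, 65] [17, 50]
362 [52, 58, 81, 93, 95, 87, 74, 62] [18, 54]
368 [53, 66, 91, 94, 90, 77, 66, 63] [17, 57]
374 [58, 80, 96, 92, 80, 69, 62, 64] [16, 48]
```

```bash
python3 - <<'E'
from h import *
i=manip.camera_info("wrist")
x=[fe(i,321,v,z)[0] for v,z in((143.5,.011),(162,.0115),(317,.0115),(329,.011))]; print(np.diff(x),np.array(x))
E
python3 go.py .6669 .0998 .08 83.1
```

```text
[0.01213747 0.11273919 0.0106892 ] [0.57881021 0.59094767 0.70368686 0.71437606]
t 16.0 tcp [0.6505 0.2555 0.0793] yang 83.1 q6 -1.25 F [-0.9 -0.8 -0.6] w 0.0797 gf 0.0 
-> shift [ -3.51 -15.26  -0.07] wz -0.0
```

Request:
{"fn": "arm_command", "kwargs": {
  "steps": "0.85 -3.4 -15.3 0 0 0 0; 0.85 -3.4 -15.3 0 0 0 0; 0.85 -3.4 -15.3 0 0 0 0; 0.85 -3.4 -15.3 0 0 0 0; 0.85 -3.4 -15.3 0 0 0 0; 0.85 -3.4 -15.3 0 0 0 0; 0.85 -3.4 -15.3 0 0 0 0"
}}

```text
time_s: 16.7
tcp_pos: [0.6654, 0.1014, 0.0791]
tcp_rot: [0.06, 0.998, 0.0, -0.001]
force: [-0.5, 0.3, 0.3]
gripper_width: 0.0779
grasp_force: 0.0
```

```bash
cat >> h.py <<'E'
def wortho(img,info,z,cx,cy,w,s=3000):
    """metric view of plane z from wrist fisheye; row=(cx+w-x)*s, col=(cy+w-y)*s"""
    n=int(2*w*s); r,c=np.mgrid[0:n,0:n]; X=np.stack([cx+w-(r+.5)/s,cy+w-(c+.5)/s,np.full_like(r,z,float)],-1)
    C=X@info["R"].T+info["t"]; rho=np.hypot(C[...,0],C[...,1]); th=np.arctan2(rho,C[...,2]); K=info["K"]; f=K[0,0]
    return cv2.remap(img,(K[0,2]+f*th*C[...,0]/rho).astype(np.float32),(K[1,2]+f*th*C[...,1]/rho).astype(np.float32),cv2.INTER_CUBIC)
def disc(img,info,z,cx,cy,dark,w=.04,s=3000,th=120):
    o=wortho(img,info,z,cx,cy,w,s); g=o.max(2); m=((g<th) if dark else (g>th)).astype(np.uint8)
    n,l,st,ce=cv2.connectedComponentsWithStats(m); k=l[int(w*s),int(w*s)]
    return cx+w-ce[k][1]/s,cy+w-ce[k][0]/s,st[k][2:4]/s*1e3,2e3*np.sqrt(st[k][4]/np.pi)/s,o
E
python3 - <<'E'
from h import *
i=manip.camera_info("wrist"); w=manip.camera("wrist"); cv2.imwrite("pics/w11.png",w)
for z in (.026,): print(disc(w,i,z,.6669,.0998,False,th=140)[:4],disc(w,i,z,.6669,.0998,False,th=225)[:4])
E
python3 go.py .6669 .0998 .0 83.1
```

```text
(np.float64(0.6615866730476888), np.float64(0.09960858810502413), array([48.33333333, 53.        ]), np.float64(50.12651499959459)) (np.float64(0.6631038935555703), np.float64(0.0994535264677999), array([47.66666667, 47.33333333]), np.float64(46.24825363291622))
t 16.75 tcp [0.6656 0.1014 0.0793] yang 83.2 q6 -1.48 F [-1.1  0.7  0.3] w 0.0776 gf 0.0 
-> shift [-0.16 -0.14  7.93] wz 0.1
```

Both columns are centred (short-tray end gaps 12.1 and 10.7 mm). Now the large cap.

Request:
{"fn": "arm_command", "kwargs": {
  "steps": "0.85 -0.05 -0.15 4 0 0 0; 0.85 -0.05 -0.15 7 0 0 0; 0.85 -0.05 -0.15 7.7 0 0 0; 0.85 -0.05 -0.15 7.7 0 0 0; 0 -0.05 -0.15 7.7 0 0 0; 0 -0.05 -0.15 7.7 0 0 0; 0 -0.05 -0.15 7.7 0 0 0; 0 -0.05 -0.15 7.7 0 0 0"
}}

```text
time_s: 17.55
tcp_pos: [0.6672, 0.098, 0.004]
tcp_rot: [0.061, 0.998, 0.0, 0.001]
force: [0.4, 1.2, 5.4]
gripper_width: 0.0481
grasp_force: 27.5
```

Request:
{"fn": "arm_command", "kwargs": {
  "steps": "0 0 0 0 0 0 0; 0 0 0 0 0 0 0; 0 0 0 0 0 0 0"
}}

```text
time_s: 17.85
tcp_pos: [0.6672, 0.098, 0.004]
tcp_rot: [0.061, 0.998, 0.0, 0.001]
force: [-0.7, -0.4, 5.3]
gripper_width: 0.0483
grasp_force: 30.0
```

Request:
{"fn": "arm_command", "kwargs": {
  "steps": "0 0 0 -4 0 0 0; 0 0 0 -7.5 0 0 0; 0 0 0 -7.5 0 0 0; 0 0 0 -7.5 0 0 0"
}}

```text
time_s: 18.25
tcp_pos: [0.6669, 0.098, 0.0785]
tcp_rot: [0.06, 0.998, -0.0, 0.001]
force: [-1.3, 0.2, -1.3]
gripper_width: 0.0481
grasp_force: 30.0
```

```bash
python3 go.py .4682 .2563 .08 83.1
```

```text
t 18.25 tcp [0.6669 0.098  0.0785] yang 83.1 q6 -1.48 F [-1.3  0.2 -1.3] w 0.0481 gf 30.00000536441803 
-> shift [21.63 13.32 -0.18] wz -0.0
```

Request:
{"fn": "arm_command", "kwargs": {
  "steps": "0 21.6 13.3 0 0 0 0; 0 21.6 13.3 0 0 0 0; 0 21.6 13.3 0 0 0 0; 0 21.6 13.3 0 0 0 0; 0 21.6 13.3 0 0 0 0; 0 21.6 13.3 0 0 0 0; 0 21.6 13.3 0 0 0 0; 0 21.6 13.3 0 0 0 0"
}}

```text
time_s: 19.05
tcp_pos: [0.4684, 0.2554, 0.0771]
tcp_rot: [0.061, 0.998, -0.0, -0.0]
force: [-0.4, -0.2, 0.2]
gripper_width: 0.048
grasp_force: 30.0
```

Request:
{"fn": "arm_command", "kwargs": {
  "steps": "0 0 0 4 0 0 0; 0 0 0 5 0 0 0; 0 0 0 5 0 0 0; 0 0 0 5 0 0 0"
}}

```text
time_s: 19.45
tcp_pos: [0.4689, 0.2557, 0.0284]
tcp_rot: [0.061, 0.998, 0.0, 0.0]
force: [-0.6, 0.2, 0.0]
gripper_width: 0.0478
grasp_force: 30.0
```

```bash
python3 go.py .4682 .2563 .0095 83.1
```

```text
t 19.45 tcp [0.4689 0.2557 0.0284] yang 83.0 q6 -1.18 F [-0.6  0.2  0. ] w 0.0478 gf 29.999919533729553 
-> shift [0.08 0.05 1.89] wz -0.1
```

Request:
{"fn": "arm_command", "kwargs": {
  "steps": "0 0.1 0.05 0.8 0 0 0; 0 0.1 0.05 1.4 0 0 0; 0 0.1 0.05 1.7 0 0 0; 0 0.1 0.05 1.7 0 0 0; 0 0.1 0.05 1.8 0 0 0; 0 0.1 0.05 1.8 0 0 0"
}}

```text
time_s: 20.05
tcp_pos: [0.4672, 0.2568, 0.0099]
tcp_rot: [0.06, 0.998, 0.0, 0.0]
force: [-0.2, -0.2, -1.1]
gripper_width: 0.048
grasp_force: 30.0
```

Request:
{"fn": "arm_command", "kwargs": {
  "steps": "0 -0.1 -0.05 0.05 0 0 0; 0 -0.1 -0.05 0.1 0 0 0; 0 -0.1 -0.05 0.1 0 0 0"
}}

```text
time_s: 20.35
tcp_pos: [0.4683, 0.2561, 0.0091]
tcp_rot: [0.061, 0.998, 0.0, 0.0]
force: [0.4, -0.2, 0.7]
gripper_width: 0.0486
grasp_force: 30.0
```

Request:
{"fn": "arm_command", "kwargs": {
  "steps": "0.85 0 0 0 0 0 0; 0.85 0 0 0 0 0 0; 0.85 0 0 0 0 0 0; 0.85 0 0 0 0 0 0; 0.85 0 0 -4 0 0 0; 0.85 0 0 -7.5 0 0 0; 0.85 0 0 -7.5 0 0 0; 0.85 0 0 -7.5 0 0 0"
}}

```text
time_s: 21.15
tcp_pos: [0.4686, 0.2563, 0.0845]
tcp_rot: [0.06, 0.998, 0.0, 0.001]
force: [0.2, 1.3, -0.6]
gripper_width: 0.078
grasp_force: 0.0
```

```bash
python3 go.py .4768 .4256 .08 83.1
python3 - <<'E'
from h import *
i=manip.camera_info("wrist"); w=manip.camera("wrist"); cv2.imwrite("pics/w12.png",w)
o=wortho(w,i,.005,.4676,.2564,.055); cv2.imwrite("pics/w12o.png",cv2.resize(o,(500,500)))
E
```

```text
t 21.15 tcp [0.4686 0.2563 0.0845] yang 83.1 q6 -1.18 F [ 0.2  1.3 -0.6] w 0.078 gf 0.0 
-> shift [ 1.23 16.9   0.46] wz -0.0
```

Request:
{"fn": "arm_command", "kwargs": {
  "steps": "0.75 1.2 16.9 0 0 0 0; 0.75 1.2 16.9 0 0 0 0; 0.75 1.2 16.9 0 0 0 0; 0.75 1.2 16.9 0 0 0 0; 0.75 1.2 16.9 0 0 0 0; 0.75 1.2 16.9 0 0 0 0; 0.75 1.2 16.9 0 0 0 0"
}}

```text
time_s: 21.9
tcp_pos: [0.4761, 0.4236, 0.0827]
tcp_rot: [0.061, 0.998, -0.001, -0.001]
force: [0.2, -0.3, 0.6]
gripper_width: 0.0691
grasp_force: 0.0
```

```bash
python3 go.py .477 .4256 .0 83.1
python3 - <<'E'
from h import *
i=manip.camera_info("top"); t=manip.camera("top"); cv2.imwrite("pics/t13.png",t); t0=cv2.imread("pics/top0.png")
for n,im in(("before",t0),("after",t)):
    r=measure(im,i,244,333,.004,th=130); print(n,r['c'],r['size'])
# cap on pad: dark ring; whitest blob (cap) in ortho at z=.018 and ring at .005
o=ortho(t,i,.005,.4676-.05,.4676+.05,.2564-.05,.2564+.05,4000); cv2.imwrite("pics/t13o.png",np.hstack([cv2.resize(o,(400,400)),cv2.resize(cv2.imread("pics/w12o.png"),(400,400))]))
j=manip.camera_info("wrist"); w=manip.camera("wrist"); cv2.imwrite("pics/w13.png",w)
for th in(140,225): print(disc(w,j,.02,.4768,.4256,False,th=th)[:4])
E
```

```text
t 21.9 tcp [0.4761 0.4236 0.0827] yang 83.0 q6 -0.91 F [ 0.2 -0.3  0.6] w 0.0691 gf 0.0 
-> shift [-0.08  0.22  8.27] wz -0.1
before [0.4676 0.2564] [np.float32(76.6), np.float32(76.7)]
after [0.4676 0.2565] [np.float32(74.8), np.float32(75.1)]
(np.float64(0.47346936685288643), np.float64(0.42337358783364365), array([37.66666667, 41.        ]), np.float64(38.97947139265266))
(np.float64(0.47492336688798464), np.float64(0.42329215392303843), array([37., 37.]), np.float64(36.346344564384935))
```

View pics/t13o.png

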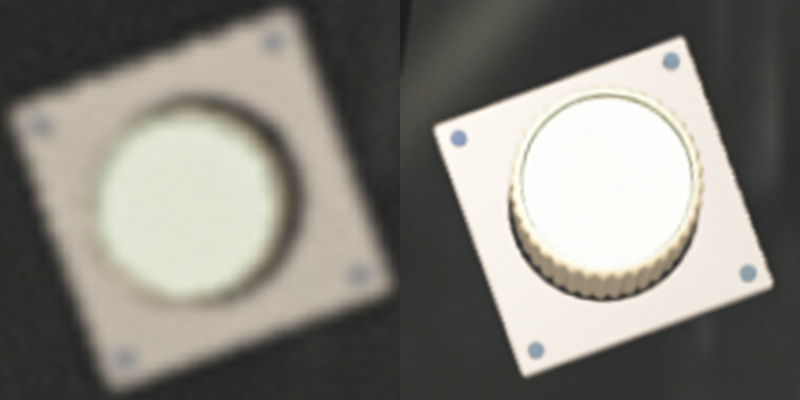

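The large cap sits on its spot. In the wrist view (right) a thin dark rim shows along the near side. I'll measure its eccentricity from the rim in both views.

Run:
```python
from h import *
o=cv2.imread("pics/w12o.png"); g=o.max(2).astype(float)
# pad outline centre
m=(g>140).astype(np.uint8); n,l,st,ce=cv2.connectedComponentsWithStats(m); k=1+st[1:,4].argmax()
c,sz,a=cv2.minAreaRect(cv2.findContours((l==k).astype(np.uint8),0,1)[0][0]); print("pad",c,np.array(sz)/4.545)
for d in range(-50,231,20):
    r=np.arange(15,32,.25); x=c[0]+r*4.545*np.cos(np.radians(d)); y=c[1]+r*4.545*np.sin(np.radians(d))
    p=cv2.remap(g.astype(np.float32),x.astype(np.float32),y.astype(np.float32),1).ravel()
    q=r[p<120]; print(d,(q.min(),q.max()) if len(q) else None,p.min())
# top
i=manip.camera_info("top"); t=cv2.imread("pics/t13.png")
for z,th in((.031,205),(.031,215),(.031,225)):
    oo=ortho(t,i,z,.4276,.5076,.2164,.2964,4000); gg=cv2.GaussianBlur(oo,(0,0),4)[:,:,0]
    print(z,th,gg[160,160],gg[40:60,150].tolist()[::10],end=' ')
    for T in (185,195,205):
        mm=(gg>T).astype(np.uint8); n,l,st,ce=cv2.connectedComponentsWithStats(mm); k=l[160,160]; print(T,st[k][2:4]/4,.5076-ce[k][1]/4000,.2964-ce[k][0]/4000,end=' ')
    print()
```

```text
pad (253.6636505126953, 257.68084716796875) [73.75470152 73.94329277]
-50 None 185.25781
-30 None 192.98438
-10 None 204.80469
10 None 135.0
30 (np.float64(24.75), np.float64(25.75)) 72.83203
50 (np.float64(24.5), np.float64(25.75)) 72.03711
70 (np.float64(24.75), np.float64(25.75)) 75.052734
90 (np.float64(25.0), np.float64(25.75)) 90.80859
110 (np.float64(25.0), np.float64(25.75)) 90.11914
130 (np.float64(25.0), np.float64(25.75)) 91.615234
150 (np.float64(24.5), np.float64(25.75)) 62.095703
170 (np.float64(24.5), np.float64(25.75)) 58.237305
190 None 185.91895
210 None 198.0625
230 None 197.85938
0.031 205 210 [173, 160] 185 [40.75 41.25] 0.46616883013974936 0.25600232675407003 195 [39.  39.5] 0.46616830898352507 0.25590059579318203 205 [37.25 37.5 ] 0.4661963571758725 0.2557827565287728 
0.031 215 210 [173, 160] 185 [40.75 41.25] 0.46616883013974936 0.25600232675407003 195 [39.  39.5] 0.46616830898352507 0.25590059579318203 205 [37.25 37.5 ] 0.4661963571758725 0.2557827565287728 
0.031 225 210 [173, 160] 185 [40.75 41.25] 0.46616883013974936 0.25600232675407003 195 [39.  39.5] 0.46616830898352507 0.25590059579318203 205 [37.25 37.5 ] 0.4661963571758725 0.2557827565287728
```

The cap is centred within about 0.5 mm: the rim radius is 24.5–25.0 mm on every visible side. Now the small cap.

Request:
{"fn": "arm_command", "kwargs": {
  "steps": "0.75 -0.05 0.1 4 0 0 0; 0.75 -0.05 0.1 7 0 0 0; 0.75 -0.05 0.1 8 0 0 0; 0.75 -0.05 0.1 8.2 0 0 0; 0 -0.05 0.1 8.2 0 0 0; 0 -0.05 0.1 8.2 0 0 0; 0 -0.05 0.1 8.2 0 0 0; 0 -0.05 0.1 8.2 0 0 0"
}}

```text
time_s: 22.8
tcp_pos: [0.4779, 0.4267, 0.003]
tcp_rot: [0.06, 0.998, 0.0, 0.001]
force: [-0.2, -0.4, 0.3]
gripper_width: 0.039
grasp_force: 0.0
```

Request:
{"fn": "arm_command", "kwargs": {
  "steps": "0 0 0 0 0 0 0; 0 0 0 0 0 0 0; 0 0 0 0 0 0 0; 0 0 0 0 0 0 0"
}}

```text
time_s: 23.2
tcp_pos: [0.4778, 0.4267, 0.0029]
tcp_rot: [0.06, 0.998, 0.0, 0.001]
force: [-1.1, -0.7, 5.7]
gripper_width: 0.0369
grasp_force: 30.0
```

Request:
{"fn": "arm_command", "kwargs": {
  "steps": "0 0 0 -4 0 0 0; 0 0 0 -8.5 0 0 0; 0 0 0 -8.5 0 0 0; 0 0 0 -8.5 0 0 0"
}}

```text
time_s: 23.6
tcp_pos: [0.4778, 0.4268, 0.088]
tcp_rot: [0.06, 0.998, 0.001, 0.001]
force: [-1.2, 0.0, -0.6]
gripper_width: 0.0367
grasp_force: 30.0
```

```bash
python3 go.py .6504 -.2048 .088 83.1
```

```text
t 23.6 tcp [0.4778 0.4268 0.088 ] yang 83.1 q6 -0.91 F [-1.2  0.  -0.6] w 0.0367 gf 29.999958872795105 
-> shift [-2.475e+01 -6.061e+01 -5.000e-02] wz -0.0
```

Request:
{"fn": "arm_command", "kwargs": {
  "steps": "0 -24.7 -60.6 0 0 0 0; 0 -24.7 -60.6 0 0 0 0; 0 -24.7 -60.6 0 0 0 0; 0 -24.7 -60.6 0 0 0 0; 0 -24.7 -60.6 0 0 0 0; 0 -24.7 -60.6 0 0 0 0; 0 -24.7 -60.6 0 0 0 0; 0 -24.7 -60.6 0 0 0 0"
}}

```text
time_s: 24.4
tcp_pos: [0.5808, 0.0386, 0.0845]
tcp_rot: [0.061, 0.998, 0.0, -0.002]
force: [0.1, -0.4, 1.0]
gripper_width: 0.0369
grasp_force: 30.0
```

```bash
python3 go.py .6504 -.2048 .088 83.1
```

```text
t 24.4 tcp [0.5808 0.0386 0.0845] yang 83.1 q6 -1.59 F [ 0.1 -0.4  1. ] w 0.0369 gf 30.000968277454376 
-> shift [ -9.85 -23.32  -0.4 ] wz -0.0
```

Request:
{"fn": "arm_command", "kwargs": {
  "steps": "0 -9.8 -23.3 -0.3 0 0 0; 0 -9.8 -23.3 -0.3 0 0 0; 0 -9.8 -23.3 -0.3 0 0 0; 0 -9.8 -23.3 -0.3 0 0 0; 0 -9.8 -23.3 -0.3 0 0 0; 0 -9.8 -23.3 -0.3 0 0 0; 0 -9.8 -23.3 -0.3 0 0 0; 0 -9.8 -23.3 -0.3 0 0 0"
}}

```text
time_s: 25.2
tcp_pos: [0.6503, -0.201, 0.088]
tcp_rot: [0.06, 0.998, 0.001, -0.002]
force: [-0.6, 0.8, -0.4]
gripper_width: 0.037
grasp_force: 30.0
```

```bash
python3 go.py .6504 -.2048 .028 83.1
```

```text
t 25.2 tcp [ 0.6503 -0.201   0.088 ] yang 83.1 q6 -1.93 F [-0.6  0.8 -0.4] w 0.037 gf 30.000075101852417 
-> shift [-0.08 -0.39  6.  ] wz 0.0
```

Request:
{"fn": "arm_command", "kwargs": {
  "steps": "0 0 -0.4 3 0 0 0; 0 0 -0.4 6 0 0 0; 0 0 -0.4 6 0 0 0; 0 0 -0.4 6 0 0 0"
}}

```text
time_s: 25.6
tcp_pos: [0.6504, -0.2049, 0.0295]
tcp_rot: [0.06, 0.998, 0.0, -0.001]
force: [0.3, 0.9, 0.6]
gripper_width: 0.0369
grasp_force: 30.0
```

```bash
python3 go.py .6504 -.2048 .0085 83.1
```

```text
t 25.6 tcp [ 0.6504 -0.2049  0.0295] yang 83.2 q6 -1.93 F [0.3 0.9 0.6] w 0.0369 gf 29.999927580356598 
-> shift [-0.01  0.01  2.1 ] wz 0.1
```

Request:
{"fn": "arm_command", "kwargs": {
  "steps": "0 0 0 0.8 0 0 0; 0 0 0 1.4 0 0 0; 0 0 0 1.8 0 0 0; 0 0 0 2 0 0 0; 0 0 0 2 0 0 0; 0 0 0 2 0 0 0"
}}

```text
time_s: 26.2
tcp_pos: [0.6511, -0.2069, 0.0101]
tcp_rot: [0.061, 0.998, -0.0, 0.0]
force: [-1.0, -0.8, 0.3]
gripper_width: 0.0366
grasp_force: 30.0
```

Request:
{"fn": "arm_command", "kwargs": {
  "steps": "0 0.1 0.2 0.1 0 0 0; 0 0.1 0.2 0.2 0 0 0; 0 0.1 0.2 0.2 0 0 0; 0 0.1 0.2 0.2 0 0 0"
}}

```text
time_s: 26.6
tcp_pos: [0.6503, -0.2046, 0.008]
tcp_rot: [0.061, 0.998, 0.0, 0.0]
force: [-0.5, 0.5, 0.8]
gripper_width: 0.0373
grasp_force: 30.0
```

Request:
{"fn": "arm_command", "kwargs": {
  "steps": "0.75 0 0 0 0 0 0; 0.75 0 0 0 0 0 0; 0.75 0 0 0 0 0 0; 0.75 0 0 0 0 0 0; 0.75 0 0 -4 0 0 0; 0.75 0 0 -8 0 0 0; 0.75 0 0 -8 0 0 0; 0.75 0 0 -8 0 0 0"
}}

```text
time_s: 27.4
tcp_pos: [0.6511, -0.2051, 0.0893]
tcp_rot: [0.061, 0.998, -0.001, 0.001]
force: [-0.1, 0.7, -0.6]
gripper_width: 0.0688
grasp_force: 0.0
```

```bash
cat > rim.py <<'E'
from h import *
i=manip.camera_info("wrist"); w=manip.camera("wrist"); cx,cy=.6493,-.2048
o=wortho(w,i,.005,cx,cy,.055,5000); g=o.max(2).astype(np.float32); cv2.imwrite("pics/w14o.png",o)
n,l,st,ce=cv2.connectedComponentsWithStats((g>140).astype(np.uint8)); k=l[275,275]
c,sz,a=cv2.minAreaRect(cv2.findContours((l==k).astype(np.uint8),0,1)[0][0]); print("pad",cx+.055-c[1]/5e3,cy+.055-c[0]/5e3,np.array(sz)/5)
for d in range(-50,231,20):
    r=np.arange(12,27,.25); x=c[0]+r*5*np.cos(np.radians(d)); y=c[1]+r*5*np.sin(np.radians(d))
    p=cv2.remap(g,x.astype(np.float32),y.astype(np.float32),1).ravel(); q=r[p<120]; print(d,(q.min(),q.max()) if len(q) else None,p.min())
E
python3 rim.py; python3 go.py .5 0 .3 83
```

```text
pad 0.6476018005371094 -0.20480837402343752 [74.31314087 74.41519165]
-50 None 253.0
-30 None 252.0
-10 None 245.75
10 (np.float64(19.75), np.float64(20.25)) 104.54199
30 (np.float64(19.25), np.float64(20.0)) 70.33594
50 (np.float64(19.0), np.float64(20.25)) 62.859375
70 (np.float64(18.75), np.float64(20.0)) 69.21875
90 (np.float64(18.75), np.float64(20.0)) 67.96094
110 (np.float64(18.75), np.float64(20.0)) 65.17969
130 (np.float64(18.5), np.float64(19.75)) 67.68945
150 (np.float64(18.5), np.float64(20.0)) 64.63281
170 (np.float64(18.75), np.float64(20.0)) 59.674805
190 None 129.01562
210 None 254.0
230 None 252.84375
t 27.45 tcp [ 0.6499 -0.2045  0.0874] yang 83.1 q6 -1.93 F [-0.2  0.7 -0.6] w 0.0688 gf 0.0 
-> shift [ 17.36  18.5  -21.25] wz 0.1
```

The small cap is centred within about 0.5 mm. I'll retreat clear and compare the scene with the first view.

Request:
{"fn": "arm_command", "kwargs": {
  "steps": "0.75 0 0 -17 0 0 0; 0.75 0 0 -17 0 0 0; 0.75 0 0 -17 0 0 0; 0.75 0 0 -17 0 0 0; 0.75 25 5 -17 0 0 0; 0.75 25 5 -17 0 0 0; 0.75 25 5 -17 0 0 0; 0.75 25 5 -17 0 0 0"
}}

```text
time_s: 28.25
tcp_pos: [0.4576, -0.1409, 0.2554]
tcp_rot: [0.06, 0.998, 0.001, -0.002]
force: [-1.3, -0.3, 1.5]
gripper_width: 0.0694
grasp_force: 0.0
```

Run:
```python
from h import *
i=manip.camera_info("top"); t=manip.camera("top"); cv2.imwrite("pics/t15.png",t); t0=cv2.imread("pics/top0.png"); print(manip.read_state()["tcp_pos"],manip.read_state()["joint_vel"].round(2))
d=cv2.absdiff(cv2.GaussianBlur(t,(5,5),0),cv2.GaussianBlur(t0,(5,5),0)).max(2)
n,l,st,ce=cv2.connectedComponentsWithStats((d>40).astype(np.uint8))
for k in range(1,n):
    if st[k,4]>15: print(st[k],ce[k].round())
hsv=cv2.cvtColor(ortho(t,i,.0115,.4742-.1,.4742+.1,-.0369-.06,-.0369+.06),cv2.COLOR_BGR2HSV)
m=cv2.inRange(hsv,(8,70,90),(28,255,255)); c=cv2.findContours(cv2.morphologyEx(m,3,np.ones((15,15))),0,1)[0]
c=max(c,key=cv2.contourArea); r=cv2.minAreaRect(c); print("long col",.5742-r[0][1]/2000,.0231-r[0][0]/2000,np.array(r[1])/2,r[2])
```

```text
[ 0.44999072 -0.13658005  0.25272773] [ 0.02  0.15 -0.15  0.02 -0.02  0.04]
[ 224   14  134   37 1005] [261.  32.]
[447  24  39  38 710] [468.  46.]
[  91   49   96   91 2928] [148. 102.]
[ 84  61  25  14 215] [96. 68.]
[333  67   8   3  18] [336.  68.]
[269  75   8   4  23] [273.  76.]
[ 258   78  104   67 5075] [309. 111.]
[87 80  6  4 16] [89. 81.]
[ 5 98 19 13 61] [ 12. 104.]
[407 104  17  10  65] [415. 108.]
[498 104  22  74 267] [513. 136.]
[  5 115  29   8  42] [ 21. 119.]
[499 116   9  55 212] [503. 143.]
[  47  121   53   33 1216] [ 75. 138.]
[415 129   6   5  17] [417. 131.]
[201 148  22  26  57] [211. 160.]
[272 158  11   7  20] [277. 160.]
[264 160   6   9  19] [266. 163.]
[ 97 165  20  19  73] [104. 171.]
[ 30 180  36  13 155] [ 48. 186.]
[ 13 190  16   7  69] [ 20. 193.]
[ 26 209  49  11 154] [ 50. 214.]
[232 217  24  62 833] [244. 248.]
[387 218  15  55 560] [394. 245.]
[438 222  43  42 722] [459. 243.]
[303 224  27  27 537] [316. 237.]
[452 233  18  18 262] [461. 242.]
[  511   244   129   166 10660] [580. 338.]
[151 251  25  26 475] [163. 264.]
[ 373  288   22   81 1243] [384. 328.]
[307 298  20  64 609] [317. 330.]
[ 438  309   47   56 1673] [461. 337.]
[437 310   4   6  21] [438. 312.]
[223 312  42  43 598] [244. 333.]
[431 317   4   6  21] [433. 320.]
[511 316   3  12  23] [512. 322.]
[152 320  23  22 397] [163. 330.]
[232 322  22  24 418] [242. 334.]
[    0   326   551   154 44084] [271. 426.]
[430 334   4   7  22] [432. 337.]
[435 342   3   7  16] [436. 345.]
[533 353   3  10  23] [534. 358.]
[538 365  12   9  50] [543. 370.]
[552 378  46  41 307] [578. 396.]
[476 410  18  24 309] [485. 423.]
[ 582  415   33   46 1004] [598. 437.]
[615 420   8  13  55] [619. 426.]
[569 450  10  10  61] [574. 454.]
[568 462  12  18 126] [574. 471.]
[581 466  18  14 180] [589. 474.]
long col 0.4756213256835938 -0.03725595321655273 [ 17.06350517 124.03383636] 5.168467998504639
```

Request:
{"fn": "arm_command", "kwargs": {
  "steps": "0.75 0 0 0 0 0 0; 0.75 0 0 0 0 0 0; 0.75 0 0 0 0 0 0"
}}

```text
time_s: 28.6
tcp_pos: [0.4613, -0.1426, 0.2577]
tcp_rot: [0.061, 0.998, 0.0, -0.0]
force: [-0.5, 0.4, -0.0]
gripper_width: 0.0687
grasp_force: 0.0
```

```bash
python3 -c "
from rig import manip
print(manip.finish_job())"
```

```text
the job is handed in; nothing more can be done
None
```

I handed the job in at about 28.6 s: each column lies in the middle of its own tray and each cap sits on its matching spot, all centred within about 1.5 mm by my measurements; the bottle shows no change in the top view, and the beaker was never approached, though glare kept me from confirming it in the picture.

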